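Point out the steps of the finger-prick test

TASK

Show a new colleague the order of the finger-prick test by pointing from above, fingertips down: first at the middle of the swab jar's domed lid, then at the middle of the lancet carton's top, and last at the small dark display on the photometer. Each time hold the fingertips still about three centimetres above the spot for a good two seconds; lift the hand well clear between them, touch and move nothing, and point low over nothing else. Finish with the hand still pointing at the display, without touching it.

Things in the scene. Friction and masses are not known exactly. Their poses are not given: they have to be found in the camera images.
- jar_top (a point): middle of the domed lid of the swab jar, at its highest point: a frosted, see-through round jar with swabs inside, about 107 x 96 mm and 153 mm tall, the tallest of the loose things in the middle of the cart; this point is 153 mm above the cart top
- carton_top (a point): centre of the top face of the lancet carton: an upright rectangular card box, 31 x 47 mm and 72 mm tall; this point is 72 mm above the cart top; its frame's z is up, y runs along the 47 mm side
- display (a point): centre of the small dark display window (about 40 x 22 mm, right of the keys) on the photometer: a white wedge-shaped instrument, 131 mm deep, 100 mm wide, 58 mm tall at the back, with a row of three small keys at the left of its sloping top; the point lies on the window's face, 54 mm above the cart top; its frame is the photometer's: x towards its back, y to its left, z up
- bottle_top (a point): BYSTANDER, leave alone: top of the cap of a slim bottle, 45 mm across, 126 mm tall, standing among the things to be shown
- pot_top (a point): BYSTANDER, leave alone: top of the cap of a squat round pot, 43 mm across, 60 mm tall
- printer_top (a point): BYSTANDER, leave alone: middle of the sloping top of the label printer, a plain white wedge of much the same shape as the photometer but without keys or display, 151 mm deep, 110 mm wide, 60 mm tall at the back
Mind the look-alikes: they are no part of the job. What is shaped like the part that bears pot_top but green is not meant.

How it is judged:
By the outcome, as a careful person would: the job done as asked, in the order asked, and still so for the second after the job is handed in, with the robot touching nothing.
It also fails if it takes over 54 s, if anything falls off the work surface, if the arm or the gripper's body presses on something with over 40 N, if the wrist force passes 120 N, or if a joint passes its speed limit or range.

ROBOT

A 6-joint arm with a two-finger parallel gripper is mounted at the origin on a cart in front of the work surface, level with it; the furniture and walls round the work are solid. World frame = base frame: x ahead of the robot, y to its left, z up, the work surface at z = 0. Lengths are in m, angles in degrees, forces in N, time in s.
With the tool pointing down it reaches from about 0.3 to 0.75 m from the base axis. Payload 8.5 kg.
Tool frame: the origin (TCP) lies midway between the tips of the shut fingers; the grasp point (between the pads) lies 19 mm behind it (env.grip_depth is the distance from the TCP to the grasp point, in m); y points along the fingers, x is the direction in which the jaws open and shut, and the axes are right-handed (so a half turn about y gives the same grasp; the last joint's range is limited). The gripper opens to 85 mm and grips with 20 to 120 N. Pads are 22 mm wide; open, the fingers measure 114 mm over their backs; the gripper's body (76 mm by 85 mm) begins 54 mm behind the grasp point. The pads swing forward as they close: fully open they stand 13 mm farther back than shut.
Start: joints at [54.987, 21.807, 74.336, -0, 83.858, -12.336], TCP at [0.212, 0.507, 0.231] pointing down, gripper open.
Joint ranges: [-178.18, 178.18], [-50.72, 133.34], [12.68, 142.11], [-81.47, 261.47], [9.98, 163.14], [-165.26, 165.26]. Speed limits (degrees/s): [136.94, 136.94, 180, 180, 180, 180].

INTERFACE

Orientations are given as a 3x3 rotation matrix whose columns are the frame's x, y, z axes.
In Python, from rig import env gives the robot as it stands.
- The arm moves only by the shell command python3 -m inch 'ROWS' [FORCE]. ROWS is JSON, a list that holds one entry, the list of rows, each a list of 7 numbers: the gripper command: -1 is shut, 1 is fully open, values between are in proportion, then the shift along the world's x, y, z in cm, then the turn, a rotation vector about the world's x, y, z in degrees. In form: [[[grip, dx, dy, dz, rx, ry, rz], ...]]. A call has 1 to 20 rows; each row is the pose to reach, as a shift and turn from the pose commanded when the call began; what a row does not reach only later rows make up. A row lasts 1/8 s, in which the tool goes at most 62.5 mm and 10.7 degrees, less where a joint would pass 70% of its speed; a pose out of reach is approached as far as the arm can. A call with a gripper value outside its range is refused whole. The fingers move at their own pace and stop on an object; FORCE is the grip in N (left out, the last holds). Time passes only in rows, so rows that repeat a pose let the fingers close. It gives the time, the measured TCP pose, the force and the opening at its end, in the units of the state.
- env.observe(): the state, without advancing time (a new reading comes with each control period).
- env.get_image(name): name is "scene" or "side" or "wrist"; returns a dict with "frame" (400x640x3 uint8, red, green, blue), "mtx" (3x3 intrinsics, pixels), "rvec" (rotation vector, rad) and "tvec" (3), from world to camera coordinates, as OpenCV has them. Camera axes: x right, y down, z forward; pixel columns grow to the right and rows downward; lengths in m; the calibration is good to about 2 mm. A picture is of the moment at which its call begins. There is no depth.
- env.close_job(): hands the job in, once; it reports no verdict.
The state is a dict: "time_s": time; "q": joint angles; "qvel": joint speeds; "joint_efforts": joint torques, N m; "position": TCP position; "tool_rot": TCP orientation; "ft_force": force on the tool from outside, world axes, zero at the start; "wrist_torque": the same for the moment, N m; "grip_width": finger opening in m.
Only numpy, scipy, OpenCV 4.12 (cv2) and the standard library are available. Lean on these libraries where they do the work, as an engineer would, in place of code of your own. Each camera call takes 0.05 s, during which the arm holds its last target.

## Working session

There is one attempt and no reset: what is moved stays moved. The work goes in short steps, Python scripts to look and compute and a shell command to move; the robot and the scene stay as the last step left them, time stands still between calls to the robot, and variables do not carry over. Pictures are saved under pics/ and viewed, and the job is handed in when it is done.

```bash
mkdir -p pics; ls
python3 - <<'E'
from rig import env
import cv2
s=env.observe();print(s['time_s'],s['position'],s['tool_rot'],s['grip_width'])
for n in("scene","side","wrist"):
    im=env.get_image(n);cv2.imwrite(f'pics/{n}0.png',im['frame'][:,:,::-1])
    import numpy as np
    R=cv2.Rodrigues(np.array(im['rvec']))[0];print(n,-R.T@np.array(im['tvec']).ravel(),R[2])
E
```

```text
pics
0.0 [0.21185488 0.5072436  0.23069733] [[ 3.85508002e-01 -8.87598851e-04 -9.22704066e-01]
 [ 9.22703351e-01 -1.20194044e-03  3.85508860e-01]
 [-1.45121255e-03 -9.99998884e-01  3.55632777e-04]] 0.08513632459161795
scene [-0.11281508 -0.51260255  0.54051092] [ 0.69153525  0.5536911  -0.46390211]
side [-0.08500272 -0.88872305  0.84890075] [ 0.4621816   0.6892115  -0.55801047]
wrist [0.14232678 0.53688751 0.37339651] [ 0.27008305 -0.11526782 -0.95591238]
```

View pics/scene0.png

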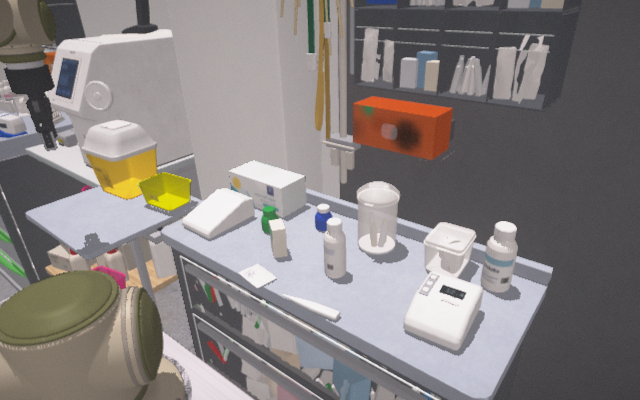

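View pics/side0.png

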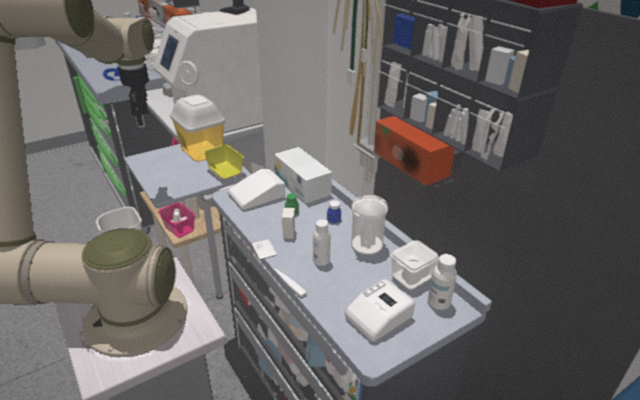

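View pics/wrist0.png

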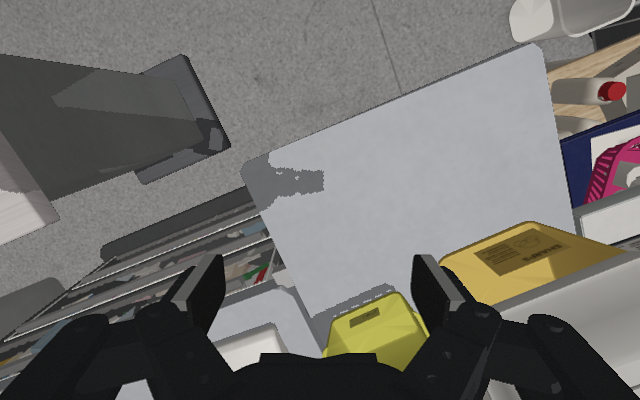

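The scene picture shows the jar (lid about 378,190), the carton (279,225), the slim bottle (335,225), the blue pot (323,212) with its green look-alike, the photometer (display about 453,293) and the printer on the left. I'll zoom in on the targets.

Run:
```python
import cv2,numpy as np
def crops(f,boxes,out):
    im=cv2.imread(f);t=[]
    for (x,y,w,h) in boxes:
        c=cv2.resize(im[y:y+h,x:x+w],(w*5,h*5),interpolation=cv2.INTER_CUBIC)
        for k in range(0,w,10):cv2.putText(c,str(x+k),(k*5,8),0,.3,(0,0,255),1);cv2.line(c,(k*5,10),(k*5,14),(0,0,255),1)
        for k in range(0,h,10):cv2.putText(c,str(y+k),(0,k*5+4),0,.3,(0,0,255),1)
        t.append(c)
    cv2.imwrite(out,np.vstack([np.hstack(t[:2]),np.hstack(t[2:])]))
crops('pics/scene0.png',[(340,175,80,60),(250,205,80,60),(400,260,80,60),(400,285,80,60)],'pics/zs.png')
crops('pics/side0.png',[(330,185,80,60),(260,195,80,60),(340,270,80,60),(340,285,80,60)],'pics/zd.png')
```

```text
(no output)
```

View pics/zs.png

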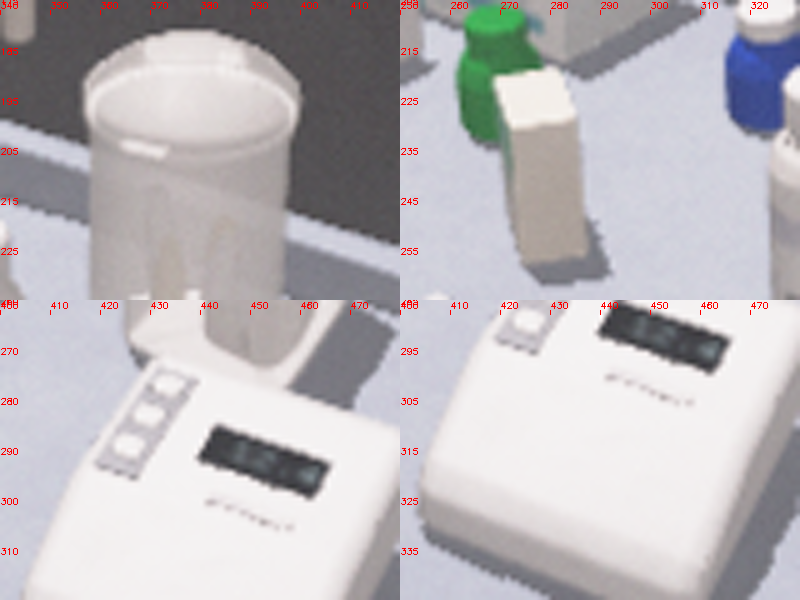

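View pics/zd.png

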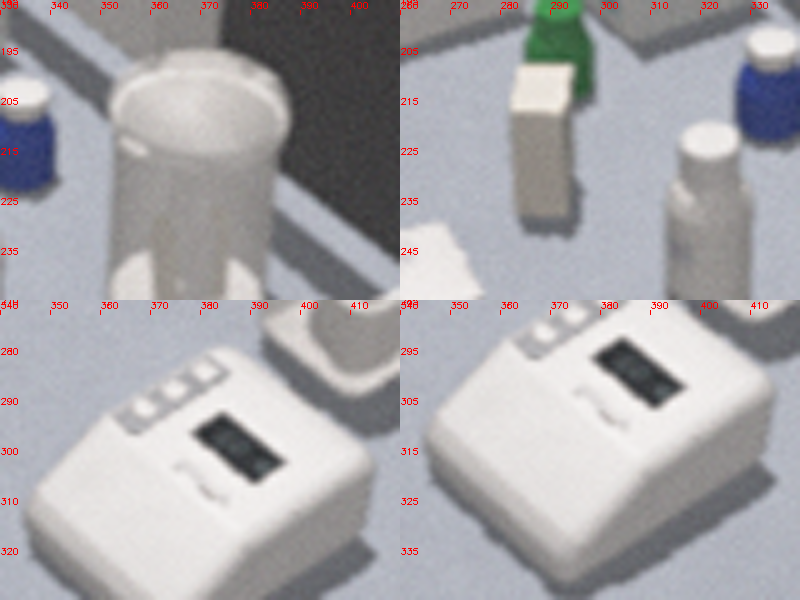

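```bash
cat > h.py <<'E'
from rig import env
import cv2,numpy as np
C={}
def cam(n):
    if n not in C:
        im=env.get_image(n);R=cv2.Rodrigues(np.array(im['rvec'],float))[0];t=np.array(im['tvec'],float).ravel();C[n]=(np.array(im['mtx']),R,t)
    return C[n]
def ray(n,p):
    K,R,t=cam(n);d=R.T@np.linalg.inv(K)@np.array([*p,1.]);return -R.T@t,d
def onz(n,p,z):
    c,d=ray(n,p);return c+d*(z-c[2])/d[2]
def tri(a,b):
    A=[];B=[]
    for n,p in(("scene",a),("side",b)):
        c,d=ray(n,p);d=d/np.linalg.norm(d);M=np.eye(3)-np.outer(d,d);A.append(M);B.append(M@c)
    return np.linalg.lstsq(np.vstack(A),np.hstack(B),rcond=None)[0]
def proj(n,P):
    K,R,t=cam(n);q=K@(R@np.array(P).reshape(-1,3).T+t[:,None]);return (q[:2]/q[2]).T
E
python3 - <<'E'
from h import *
np.set_printoptions(precision=4,suppress=True)
for k,a,b,z in(("carton",(277.4,224.5),(288.5,212.6),.072),("disp",(452.9,292.3),(387.9,299.5),.054),("jar rim",(378.6,196.4),(370,207),.12)):
    print(k,tri(a,b),onz("scene",a,z),onz("side",b,z))
P={k:tri(a,b) for k,a,b in(("bottle",(335,224),(321,224)),("pot",(323,210),(334,203)),("bottle2",(505,229),(446,260)))};print(P)
# carton corners
S=[(269.4,219.4),(282.4,218.6),(286,229),(271.6,231)]
print(np.array([onz("scene",p,.072) for p in S]))
D=[(442.4,285),(466,293),(463.2,299.4),(440,292)]
d=np.array([onz("scene",p,.054) for p in D]);print(d)
E
```

```text
carton [0.4518 0.0809 0.0739] [0.4531 0.0815 0.072 ] [0.4537 0.0851 0.072 ]
disp [ 0.4817 -0.3114  0.0562] [ 0.4833 -0.3113  0.054 ] [ 0.4841 -0.3088  0.054 ]
jar rim [ 0.6079 -0.0777  0.1257] [ 0.6146 -0.075   0.12  ] [ 0.6152 -0.0679  0.12  ]
{'bottle': array([ 0.4588, -0.0715,  0.125 ]), 'pot': array([0.6038, 0.0779, 0.0483]), 'bottle2': array([ 0.6144, -0.3443,  0.1332])}
[[0.4591 0.112  0.072 ]
 [0.4788 0.0907 0.072 ]
 [0.4499 0.053  0.072 ]
 [0.4258 0.0723 0.072 ]]
[[ 0.4914 -0.288   0.054 ]
 [ 0.4949 -0.3303  0.054 ]
 [ 0.4759 -0.333   0.054 ]
 [ 0.4708 -0.2929  0.054 ]]
```

Run:
```python
from h import *
a=np.linspace(0,2*np.pi,120)
def ov(f,n,box,out,jc):
    x,y,w,h=box;s=4
    im=cv2.resize(cv2.imread(f)[y:y+h,x:x+w],None,fx=s,fy=s,interpolation=cv2.INTER_CUBIC)
    def L(P,c):
        q=(proj(n,P)-[x-.5,y-.5])*s
        cv2.polylines(im,[np.int32(q*8)],False,c,1,cv2.LINE_AA,3)
    for r,z,c in((.05,.0,(0,255,0)),(.048,.126,(0,0,255)),(.005,.153,(255,0,0))):
        L(np.c_[jc[0]+r*np.cos(a),jc[1]+r*np.sin(a),z+0*a],c)
    L(np.array([[*jc,0],[*jc,.153]]),(255,255,0))
    return im
jc=(.608,-.076)
A=ov('pics/scene0.png','scene',(335,170,90,95),'',jc);B=ov('pics/side0.png','side',(330,180,90,95),'',jc)
cv2.imwrite('pics/ov1.png',np.hstack([A,B]))
```

```text
(no output)
```

View pics/ov1.png

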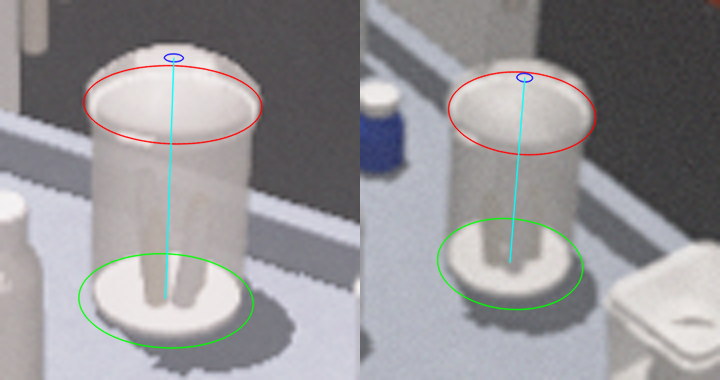

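Measured points agree with the given heights:

| Target | x (m) | y (m) | Check |
|---|---|---|---|
| Carton | .453 | .083 | Triangulated z .074, given .072 |
| Display | .483 | -.310 | Triangulated z .056, given .054 |
| Jar axis | .608 | -.076 | Base and rim overlays fit |

First I'll shut the fingers, rise, and travel high to above the jar.

```bash
python3 -m inch '[[[-1,0,0,4,0,0,0],[-1,0,0,8,0,0,0],[-1,0,0,12,0,0,0],[-1,2,-3,12,0,0,0],[-1,5,-7,12,0,0,0],[-1,8,-11,12,0,0,0],[-1,11,-16,12,0,0,0],[-1,14,-20.5,12,0,0,0],[-1,17,-25,12,0,0,0],[-1,20,-29.5,12,0,0,0],[-1,23,-34,12,0,0,0],[-1,26,-38.5,12,0,0,0],[-1,29,-43,12,0,0,0],[-1,32,-47.5,12,0,0,0],[-1,35,-51.5,12,0,0,0],[-1,38,-55.5,12,0,0,0],[-1,39,-57.5,12,0,0,0],[-1,39.6,-58.3,12,0,0,0],[-1,39.6,-58.3,12,0,0,0],[-1,39.6,-58.3,12,0,0,0]]]'
python3 - <<'E'
from h import *
s=env.observe();print(s['time_s'],s['position'],s['q'],s['tool_rot'][:,1],s['grip_width'])
for n in("side","wrist","scene"):cv2.imwrite(f'pics/{n}1.png',env.get_image(n)['frame'][:,:,::-1])
E
```

```text
time_s: 2.85
position: [0.6077, -0.0745, 0.3518]
tool_rot: [[0.385, 0.001, -0.923], [0.923, -0.0, 0.385], [0.0, -1.0, -0.001]]
ft_force: [-0.2, -0.3, 0.1]
grip_width: -0.0001
2.85 [ 0.60770535 -0.07454277  0.35178794] [-1.80596400e+01  2.59648973e+01  4.82517143e+01  5.18178904e-03
  1.05754043e+02 -8.54430894e+01] [ 5.13931979e-04 -7.60258435e-05 -9.99999865e-01] -0.00011045718082171518
```

View pics/wrist1.png

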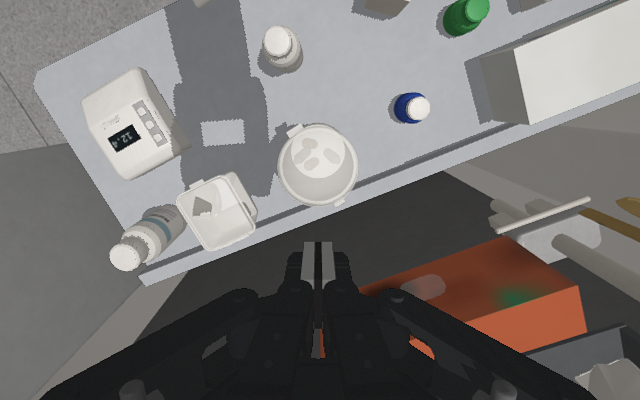

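View pics/side1.png

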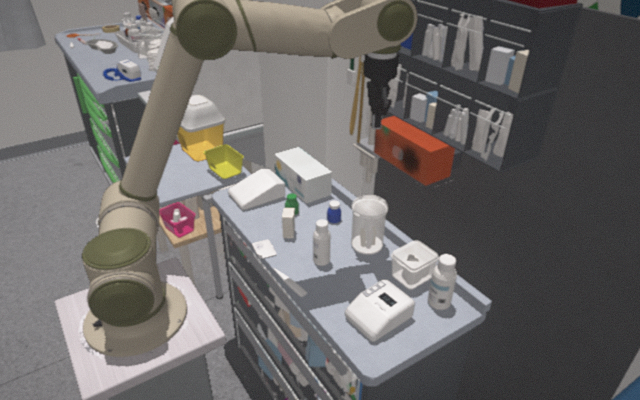

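The wrist view shows the jar lid circle centred near (318,164), with two tabs that explain 107 x 96. The display is near (124,137). I'll cross-check both against the earlier fixes.

Run:
```python
from h import *
np.set_printoptions(precision=4,suppress=True)
for z in(.12,.126,.13):print(onz('wrist',(318,164),z))
print(onz('wrist',(124,137),.054))
a=np.linspace(0,2*np.pi,100)
im=cv2.imread('pics/wrist1.png')
for r,z,c in((.048,.126,(0,0,255)),(.003,.153,(255,0,0))):
    q=proj('wrist',np.c_[.608+r*np.cos(a),-.076+r*np.sin(a),z+0*a]);cv2.polylines(im,[np.int32(q*8)],True,c,1,cv2.LINE_AA,3)
cv2.imwrite('pics/w1z.png',cv2.resize(im[100:240,60:390],None,fx=2.4,fy=2.4,interpolation=cv2.INTER_CUBIC))
```

```text
[ 0.605  -0.0733  0.12  ]
[ 0.604  -0.0728  0.126 ]
[ 0.6032 -0.0725  0.13  ]
[ 0.4806 -0.3083  0.054 ]
```

View pics/w1z.png

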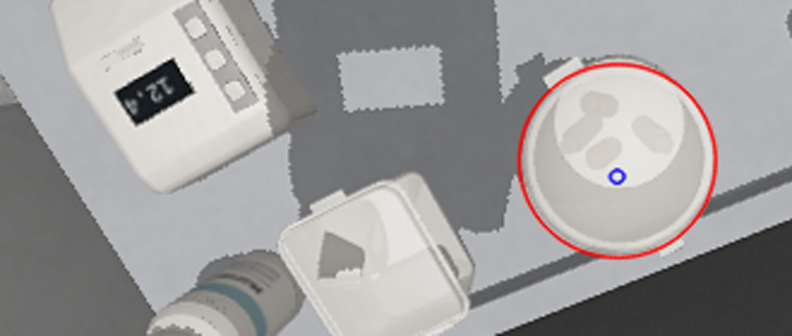

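The positions agree within about 3 mm, and the hand is already over the jar axis. I'll lower to about 3 cm above the lid and hold.

```bash
python3 -m inch '[[[-1,0,0,-4,0,0,0],[-1,0,0,-8,0,0,0],[-1,0,0,-12,0,0,0],[-1,0,0,-15,0,0,0],[-1,0,0,-16.5,0,0,0],[-1,0,0,-16.9,0,0,0],[-1,0,0,-16.9,0,0,0],[-1,0,0,-16.9,0,0,0]]]'
python3 - <<'E'
from h import *
s=env.observe();print(s['time_s'],s['position'])
A=[env.get_image(n)['frame'][:,:,::-1] for n in("scene","side")]
cv2.imwrite('pics/j.png',np.hstack([cv2.resize(A[0][120:290,300:460],None,fx=2.4,fy=2.4),cv2.resize(A[1][120:290,290:450],None,fx=2.4,fy=2.4)]))
E
```

```text
time_s: 4.05
position: [0.6084, -0.0756, 0.1835]
tool_rot: [[0.386, 0.002, -0.923], [0.923, -0.001, 0.386], [0.0, -1.0, -0.002]]
ft_force: [0.3, -0.1, 0.8]
grip_width: -0.0
4.05 [ 0.60844534 -0.07563496  0.18346821]
```

View pics/j.png

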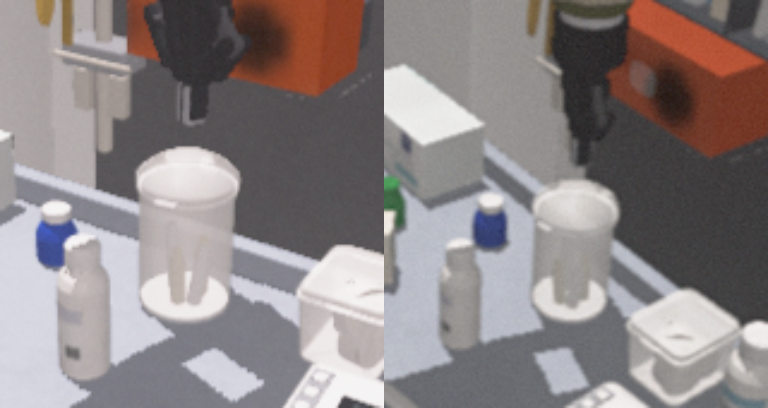

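The fingertips are centred above the dome with a clear gap in both views. I'll hold here for about 2.5 s.

```bash
python3 -m inch '[[[-1,0,0,0,0,0,0],[-1,0,0,0,0,0,0],[-1,0,0,0,0,0,0],[-1,0,0,0,0,0,0],[-1,0,0,0,0,0,0],[-1,0,0,0,0,0,0],[-1,0,0,0,0,0,0],[-1,0,0,0,0,0,0],[-1,0,0,0,0,0,0],[-1,0,0,0,0,0,0],[-1,0,0,0,0,0,0],[-1,0,0,0,0,0,0],[-1,0,0,0,0,0,0],[-1,0,0,0,0,0,0],[-1,0,0,0,0,0,0],[-1,0,0,0,0,0,0],[-1,0,0,0,0,0,0],[-1,0,0,0,0,0,0],[-1,0,0,0,0,0,0],[-1,0,0,0,0,0,0]]]'
```

```text
time_s: 6.65
position: [0.608, -0.0755, 0.1823]
tool_rot: [[0.386, 0.0, -0.923], [0.923, -0.0, 0.386], [-0.0, -1.0, -0.0]]
ft_force: [-0.1, 0.6, 0.1]
grip_width: -0.0002
```

```bash
python3 -m inch '[[[-1,0,0,4,0,0,0],[-1,0,0,8,0,0,0],[-1,0,0,12,0,0,0],[-1,0,0,14,0,0,0],[-1,-2,2,14,0,0,0],[-1,-5,5,14,0,0,0],[-1,-8,8,14,0,0,0],[-1,-11,11,14,0,0,0],[-1,-14,14,14,0,0,0],[-1,-15.5,15.9,14,0,0,0],[-1,-15.5,15.9,14,0,0,0],[-1,-15.5,15.9,14,0,0,0]]]'
python3 - <<'E'
from h import *
s=env.observe();print(s['time_s'],s['position'])
im=env.get_image('wrist')['frame'][:,:,::-1].copy()
np.set_printoptions(precision=4,suppress=True)
cv2.imwrite('pics/w2.png',im)
print(proj('wrist',[.453,.083,.072]),proj('wrist',[.453,.083,0]))
E
```

```text
time_s: 8.15
position: [0.4535, 0.083, 0.3223]
tool_rot: [[0.386, 0.0, -0.923], [0.923, -0.0, 0.386], [-0.0, -1.0, -0.0]]
ft_force: [0.1, -0.1, -0.1]
grip_width: 0.0005
8.15 [0.45352447 0.08301431 0.32229035]
[[317.7106 163.2316]] [[317.7698 153.9383]]
```

View pics/w2.png

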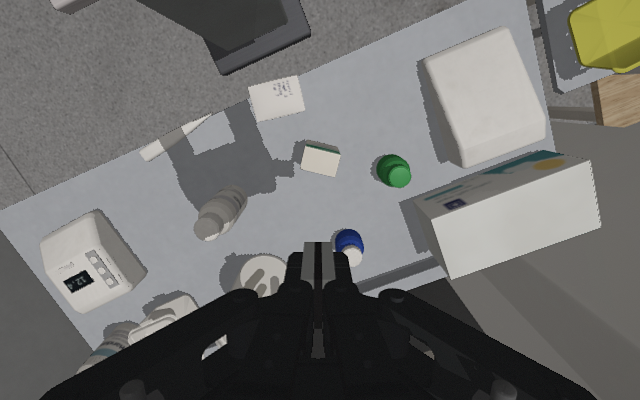

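The carton top is centred near (321,162) in the wrist view. My prediction was (318,163).

Run:
```python
from h import *
print(onz('wrist',(321,162.3),.072))
im=cv2.imread('pics/w2.png')[130:190,280:360]
cv2.imwrite('pics/w2z.png',cv2.resize(im,None,fx=8,fy=8,interpolation=cv2.INTER_CUBIC))
```

```text
[0.45343568 0.08720522 0.072     ]
```

View pics/w2z.png

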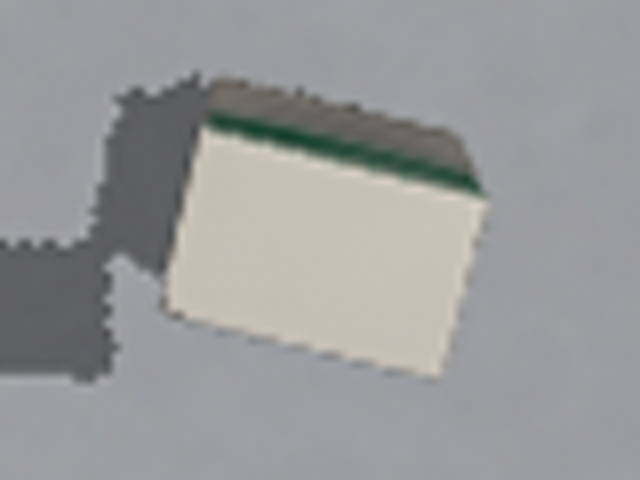

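Close-up centre is (320.4,161.4), which gives y of about .086. The side view gave .085, so I'll nudge by +2 mm and lower.

```bash
python3 -m inch '[[[-1,0,0.2,-4,0,0,0],[-1,0,0.2,-8,0,0,0],[-1,0,0.2,-12,0,0,0],[-1,0,0.2,-16,0,0,0],[-1,0,0.2,-19.5,0,0,0],[-1,0,0.2,-21.5,0,0,0],[-1,0,0.2,-22,0,0,0],[-1,0,0.2,-22,0,0,0],[-1,0,0.2,-22,0,0,0]]]'
python3 - <<'E'
from h import *
s=env.observe();print(s['time_s'],s['position'])
A=[env.get_image(n)['frame'][:,:,::-1] for n in("scene","side")]
cv2.imwrite('pics/c.png',np.hstack([cv2.resize(A[0][150:280,210:340],None,fx=3,fy=3),cv2.resize(A[1][130:260,220:350],None,fx=3,fy=3)]))
E
```

```text
time_s: 9.43
position: [0.4536, 0.0853, 0.1031]
tool_rot: [[0.386, 0.002, -0.923], [0.923, -0.0, 0.386], [0.001, -1.0, -0.002]]
ft_force: [-0.2, 0.5, -0.2]
grip_width: -0.0
9.425 [0.4535879  0.08534251 0.10310079]
```

View pics/c.png

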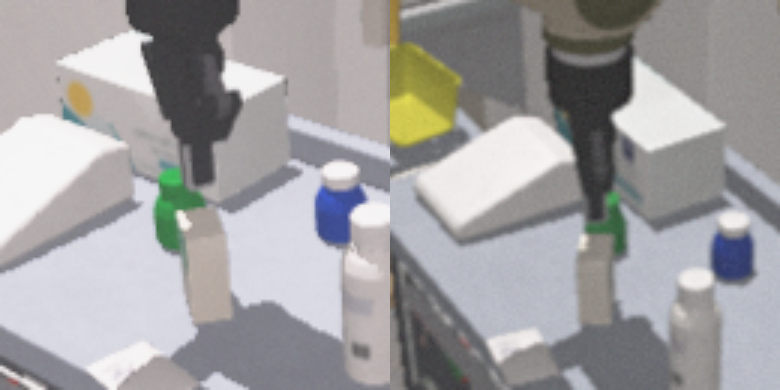

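The fingertips are centred over the carton top with a clear gap, so I'll hold.

```bash
python3 -m inch '[[[-1,0,0,0,0,0,0],[-1,0,0,0,0,0,0],[-1,0,0,0,0,0,0],[-1,0,0,0,0,0,0],[-1,0,0,0,0,0,0],[-1,0,0,0,0,0,0],[-1,0,0,0,0,0,0],[-1,0,0,0,0,0,0],[-1,0,0,0,0,0,0],[-1,0,0,0,0,0,0],[-1,0,0,0,0,0,0],[-1,0,0,0,0,0,0],[-1,0,0,0,0,0,0],[-1,0,0,0,0,0,0],[-1,0,0,0,0,0,0],[-1,0,0,0,0,0,0],[-1,0,0,0,0,0,0],[-1,0,0,0,0,0,0],[-1,0,0,0,0,0,0],[-1,0,0,0,0,0,0]]]'
```

```text
time_s: 12.02
position: [0.4531, 0.0854, 0.1023]
tool_rot: [[0.386, 0.0, -0.923], [0.923, -0.0, 0.386], [-0.0, -1.0, -0.0]]
ft_force: [-0.5, 0.3, -0.2]
grip_width: 0.0003
```

```bash
python3 -m inch '[[[-1,0,0,4,0,0,0],[-1,0,0,9,0,0,0],[-1,0,0,14,0,0,0],[-1,0,0,18,0,0,0],[-1,0,0,22,0,0,0],[-1,0,-3,22,0,0,0],[-1,0.5,-7,22,0,0,0],[-1,1,-11,22,0,0,0],[-1,1.5,-16,22,0,0,0],[-1,2,-21,22,0,0,0],[-1,2.5,-26,22,0,0,0],[-1,3,-31,22,0,0,0],[-1,3,-35,22,0,0,0],[-1,3,-38,22,0,0,0],[-1,3,-39.5,22,0,0,0],[-1,3,-39.5,22,0,0,0],[-1,3,-39.5,22,0,0,0]]]'
python3 - <<'E'
from h import *
s=env.observe();print(s['time_s'],s['position'])
im=env.get_image('wrist')['frame'][:,:,::-1].copy()
np.set_printoptions(precision=4,suppress=True)
cv2.imwrite('pics/w3.png',im)
p=proj('wrist',[.483,-.310,.054])[0];print(p)
x,y=np.int32(p)-[50,37]
cv2.imwrite('pics/w3z.png',cv2.resize(im[y:y+75,x:x+100],None,fx=8,fy=8,interpolation=cv2.INTER_CUBIC));print(x,y)
E
```

```text
time_s: 14.15
position: [0.4832, -0.3085, 0.3226]
tool_rot: [[0.385, 0.0, -0.923], [0.923, 0.0, 0.385], [0.0, -1.0, -0.0]]
ft_force: [0.0, 0.6, 0.7]
grip_width: -0.0001
14.15 [ 0.48316839 -0.30848122  0.32256525]
[316.575  161.2744]
266 124
```

View pics/w3z.png

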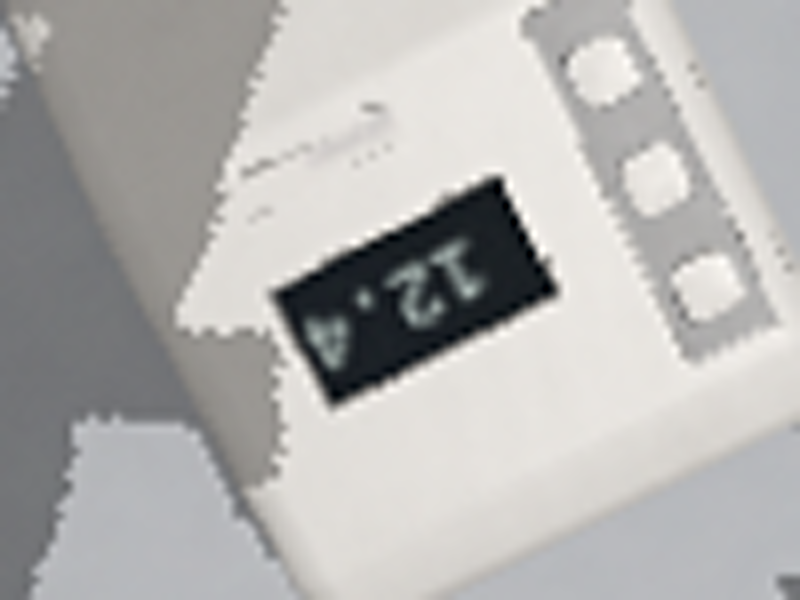

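The display is centred at (318,160.5), within 2 mm of the prediction. I'll descend straight.

```bash
python3 -m inch '[[[-1,0,0,-4,0,0,0],[-1,0,0,-8,0,0,0],[-1,0,0,-12,0,0,0],[-1,0,0,-16,0,0,0],[-1,0,0,-19.5,0,0,0],[-1,0,0,-22,0,0,0],[-1,0,0,-23.4,0,0,0],[-1,0,0,-23.8,0,0,0],[-1,0,0,-23.8,0,0,0],[-1,0,0,-23.8,0,0,0]]]'
python3 - <<'E'
from h import *
s=env.observe();print(s['time_s'],s['position'])
A=[env.get_image(n)['frame'][:,:,::-1] for n in("scene","side")]
cv2.imwrite('pics/d.png',np.hstack([cv2.resize(A[0][220:350,390:520],None,fx=3,fy=3),cv2.resize(A[1][220:350,330:460],None,fx=3,fy=3)]))
E
```

```text
time_s: 15.5
position: [0.4834, -0.3098, 0.0852]
tool_rot: [[0.386, 0.001, -0.923], [0.923, -0.001, 0.386], [-0.001, -1.0, -0.002]]
ft_force: [0.5, -0.1, 0.0]
grip_width: 0.0002
15.5 [ 0.48338368 -0.30982719  0.08523495]
```

View pics/d.png

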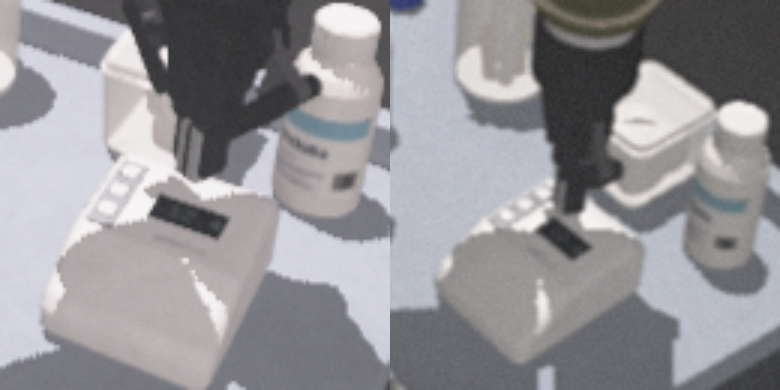

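The tips hover just above the display in both views, and no contact force shows. I'll hold, then hand in.

```bash
python3 -m inch '[[[-1,0,0,0,0,0,0],[-1,0,0,0,0,0,0],[-1,0,0,0,0,0,0],[-1,0,0,0,0,0,0],[-1,0,0,0,0,0,0],[-1,0,0,0,0,0,0],[-1,0,0,0,0,0,0],[-1,0,0,0,0,0,0],[-1,0,0,0,0,0,0],[-1,0,0,0,0,0,0],[-1,0,0,0,0,0,0],[-1,0,0,0,0,0,0],[-1,0,0,0,0,0,0],[-1,0,0,0,0,0,0],[-1,0,0,0,0,0,0],[-1,0,0,0,0,0,0],[-1,0,0,0,0,0,0],[-1,0,0,0,0,0,0],[-1,0,0,0,0,0,0],[-1,0,0,0,0,0,0]]]'
python3 - <<'E'
from rig import env
print(env.close_job()); s=env.observe();print(s['time_s'],s['position'],s['ft_force'])
E
```

```text
time_s: 18.1
position: [0.483, -0.3095, 0.0843]
tool_rot: [[0.386, 0.0, -0.923], [0.923, -0.0, 0.386], [-0.0, -1.0, -0.0]]
ft_force: [-1.2, 0.2, 0.1]
grip_width: -0.0002
the job is handed in; nothing more can be done
None
the job is handed in; nothing more can be done
```

I pointed with shut fingertips at the jar lid, then the carton top, then the photometer display. Each was held about 3 cm above the spot for roughly 2.5 s, with the fingertips raised to about 32 cm above the cart in between. I handed the job in at 18.1 s with the hand still pointing at the display.

- **Final pose:** the last reading before hand-in put the fingertips at (0.483, -0.310, 0.084), about 30 mm above the display. The wrist force there was about 1 N, so no sign of contact. Reading the state after hand-in was refused, so I have no later check.
- **Position agreement:** the camera views agreed within about 4 to 5 mm on the jar and carton, and 2 to 3 mm on the display. The carton's y position was 0.082 to 0.087 depending on the view, and I pointed at 0.085.
- **Contact:** forces stayed near zero in every reading, and nothing looked moved in the pictures I took at each stop.

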